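Set the length jig to the pattern strip and hold the sprung rod at the mark

TASK

On the plywood measuring jig, slide the cursor block along its track until its pointer is level with the free end of the wooden pattern strip, and leave it there. Then pull the spring-loaded telescoping rod out by its upright round handle until the handle's pointer is level with the cursor's pointer and the strip's end, and finish while still holding it there with the gripper, since it springs back if let go. Leave the other things on the table where they are.

Things in the scene. Friction and masses are not known exactly. Their poses are not given: they have to be found in the camera images.
- jig: Plywood jig fixed to the table, board 180 x 12 mm, x -215 to +165 mm. Origin: underside, on its middle line. x = the way the rod pulls out and the cursor slides (out is +), z up. Lanes along x: rod in its tube at y -50 mm, pattern strip at 0, cursor track at +50. Height above table: tube (x -210 to -55) 40 mm, track (x -60 to 150) 22, dark hold-down over the strip (x -78 to -52) 39.
- strip_end (a point): Free end of the dark wooden pattern strip: middle of the end face's upper edge, 18 mm above the table. The strip (200 x 24 x 6 mm) is held fast, does not move, and runs from here towards the jig's -x. Axes parallel to the jig's. Level means equal along the jig's x.
- cursor_grip (a point): Centre of the black rectangular cursor block, 48 mm above the table (24 mm along the jig's x, 28 mm across, 45 mm tall, top 67.5 mm above the table). Its thin steel pointer, 3 mm wide, sticks out from its foot towards the strip, at the same jig x as this point.
- cursor (a joint): Position of the cursor along its track in m, 0 to 0.14, growing towards the jig's +x; it stays where it is left (friction about 2 N).
- rod_grip (a point): Grip point of the rod's upright black round handle (22 mm diameter, 15 to 89 mm above the table), on its axis, 68 mm above the table, clear above the tube. The handle's thin steel pointer, 3 mm wide, sticks out towards the strip at the same jig x as this point.
- rod (a joint): How far the telescoping rod is pulled out, m, 0 (home) to 0.14, growing towards the jig's +x. An inner spring pulls it home with 3.5 N at 0 and 70 N/m more as it comes out (12 N at 0.12). At 0 the handle is level with the cursor's 0.
- tin_center (a point): small round lidded jar, 40 mm across, 45 mm tall, standing on the jig's board behind the cursor; this point lies at its middle. Leave alone.
- scissors_center (a point): orange-handled scissors, about 220 mm long, lying on the table on the cursor's side of the jig; this point lies at its middle. Leave alone.
- primer_center (a point): white spray can, 66 mm across, 190 mm tall, standing beyond the tube end of the jig; this point lies at its middle. Leave alone.
- soda_center (a point): black drinks can, 66 mm across, 120 mm tall, standing beyond the pull end of the jig; this point lies at its middle. Leave alone.
- brush_center (a point): paint brush lying on the table on the rod's side of the jig; this point lies at its middle. Leave alone.
- glue_center (a point): white glue bottle, 48 mm across, 120 mm tall, standing beyond the pull end of the jig; this point lies at its middle. Leave alone.
- driver_center (a point): screwdriver lying on the table on the cursor's side of the jig; this point lies at its middle. Leave alone.

How it is judged:
On the way, in this order (a step that is already met when the one before it is completed fails the run):
1. the cursor's pointer is level with the strip's free end, the rod still home (x of cursor_grip in the frame of strip_end between -0.006 and 0.006 m and velocity of joint cursor between -0.01 and 0.01 m/s and value of joint rod below 0.015 m), for 0.2 s.
2. the rod is pulled out so that its pointer is level with the strip's end and the cursor (x of rod_grip in the frame of strip_end between -0.006 and 0.006 m), for 0.2 s.
At the end, for the whole second after the job is handed in: The cursor's pointer is within 6 mm of the strip's free end along the jig, the rod handle's pointer is within 6 mm of it too and still (under 10 mm/s), the fingers hold the rod with more than 3 N and no longer touch the cursor (all of step 2 and x of cursor_grip in the frame of strip_end between -0.006 and 0.006 m and velocity of joint rod between -0.01 and 0.01 m/s and contact force between the fingers and rod above 3 N and contact force between the fingers and cursor below 0.5 N); the arm keeps its last pose, push and grip.
It fails at once if one of the other things is moved by more than 30 mm (distance of any of tin_center, scissors_center, primer_center, soda_center, brush_center, glue_center, driver_center from where it was at the start of the episode above 0.03 m).
It also fails if it takes over 48 s, if anything falls off the work surface, if the arm or the gripper's body presses on something with over 40 N, if the wrist force passes 120 N, or if a joint passes its speed limit or range.

ROBOT

A 7-joint arm with a two-finger parallel gripper is mounted at the origin on the work surface. World frame = base frame: x ahead of the robot, y to its left, z up, the work surface at z = 0. Lengths are in m, angles in rad, forces in N, time in s.
With the tool pointing down it reaches from about 0.4 to 0.85 m from the base axis. Payload 10.4 kg.
Tool frame: the origin (TCP) lies on the centre line of the jaws, within the pads' length; the fingertips stand 11 mm ahead of it and the grasp point (between the pads) lies 8 mm behind it; z points along the fingers, y is the line along which they close (so a half turn about z gives the same grasp; the last joint's range is limited). The gripper opens to 87 mm and grips with 3 to 60 N. Pads are 19 mm wide; open, the fingers measure 117 mm over their backs; the gripper's body (75 mm by 190 mm) begins 51 mm behind the grasp point.
Start: joints at [1.289, 0.332, -0.065, 1.46, 0.022, 1.35, -0.088], TCP at [0.16, -0.604, 0.234] pointing down, gripper open.
Joint ranges: [-2.6, 2.6], [-0.5, 2.12], [-1.47, 1.34], [0.16, 2.42], [-1.27, 4.41], [0.06, 2.06], [-2.6, 2.6]. Speed limits (rad/s): [2.22, 2.22, 2.79, 2.79, 3.14, 3.14, 3.14].

INTERFACE

Orientations are given as a unit quaternion [x, y, z, w].
In Python, from bench import r gives the robot as it stands.
- The arm moves only by the shell command python3 -m pendant 'ROWS' [OPENING] [FORCE]. ROWS is JSON, a list of rows, each a list of 4 numbers: the shift along the tool's x, y, z in m, then the turn about the tool's z in rad. A call has 1 to 8 rows; each row shifts and turns the commanded pose from where the row before left it, along the tool's axes as they then stand; what a row does not reach is not made up. A row lasts 1/12 s, in which the tool goes at most 41.7 mm and 7.16 degrees, less where a joint would pass 70% of its speed; a pose out of reach is approached as far as the arm can. A call with a gripper value outside its range is refused whole. OPENING is the opening, from 0 (shut) to 1 (fully open), set as the call begins (- or left out, the last holds). The fingers move at their own pace and stop on an object; FORCE is the grip in N (left out, the last holds). Time passes only in rows, so rows that do not move let the fingers close. It gives the time, the measured TCP pose, the force, the opening and the grip force at its end, in the units of the state.
- r.read_state(): the state, without advancing time (a new reading comes with each control period).
- r.camera(name): name is "scene" or "top" or "wrist"; returns a dict with "img" (480x640x3 uint8, red, green, blue), "camera_matrix" (3x3 intrinsics, pixels), "dist_coeffs" ([k1, k2, p1, p2, k3] as OpenCV has them; the pictures are not rectified), "xyz" and "attitude" of the camera in the world. Camera axes: x right, y down, z forward; pixel columns grow to the right and rows downward; lengths in m; the calibration is good to about 2 mm. A picture is of the moment at which its call begins. There is no depth.
- r.close_job(): hands the job in; it is judged then, once.
Trained networks look in the newest picture that a camera, given by its name, has taken for a name from the list of things; names that differ only in an ending like _2 or _b are one class to them, and where a whole thing is asked for, a point or a joint stands for the part that bears it (a point fixed in the world has none). Each returns a list of dicts, best first, with "score" (0 to 1); they miss things now and then, are a little off and sometimes report something else, mostly with a low value. They report only what shows in the picture. A call takes as long as a camera call.
- r.outline_of(thing, camera): "mask" (480x640 bool, what is visible of it) and "bbox" ([centre column, centre row, width, height] in pixels, round what is visible of it).
The state is a dict: "time": time; "joint_positions": joint angles; "joint_vel": joint speeds; "joint_torque": joint torques, N m; "ee_pos": TCP position; "eef_rot": TCP orientation; "ft_force": force on the tool from outside, world axes, zero at the start; "torque": the same for the moment, N m; "width": finger opening in m; "grip_force": force on a finger pad.
Only numpy, scipy, OpenCV 4.12 (cv2) and the standard library are available. Lean on these libraries where they do the work, as an engineer would, in place of code of your own. Each camera call takes 0.05 s, during which the arm holds its last target. There are 200 camera calls.

## Working session

There is one attempt and no reset: what is moved stays moved. The work goes in short steps, Python scripts to look and compute and a shell command to move; the robot and the scene stay as the last step left them, time stands still between calls to the robot, and variables do not carry over. Pictures are saved under pics/ and viewed, at most 10 in all, crops included, and the job is handed in when it is done.

```bash
mkdir -p pics
cat > h.py <<'E'
import numpy as np, cv2
from scipy.spatial.transform import Rotation as R
from bench import r
def ray(c,px):
    p=cv2.undistortPoints(np.array(px,float).reshape(-1,1,2),c["camera_matrix"],np.array(c["dist_coeffs"]))[:,0]
    return np.c_[p,np.ones(len(p))]
def rot(c):
    a=np.array(c["attitude"],float); return a if a.shape==(3,3) else R.from_quat(a).as_matrix()
def at_z(c,px,z):
    d=ray(c,px)@rot(c).T; o=np.array(c["xyz"]); z=np.broadcast_to(z,len(d))
    return o+d*((z-o[2])/d[:,2])[:,None]
def proj(c,P):
    M=rot(c).T; t=-M@np.array(c["xyz"])
    return cv2.projectPoints(np.array(P,float).reshape(-1,1,3),cv2.Rodrigues(M)[0],t,np.array(c["camera_matrix"],float),np.array(c["dist_coeffs"],float))[0][:,0]
def save(n,img): cv2.imwrite(n,img[:,:,::-1])
E
python3 - <<'E'
from h import *
for n in("top","scene"):
    c=r.camera(n); save(f"pics/{n}0.png",c["img"]); print(n,c["xyz"],c["attitude"])
    for t in("jig","strip_end","cursor","rod","cursor_grip","rod_grip"):
        for o in r.outline_of(t,n)[:2]: print(t,round(o["score"],2),np.round(o["bbox"]))
s=r.read_state(); print(s["ee_pos"],s["eef_rot"],s["width"])
E
```

```text
top [ 0.45588224 -0.00985471  0.95008288] [ 0.70856019 -0.70377609  0.035794   -0.03688435]
jig 0.75 [303. 218. 224. 114.]
strip_end 0.92 [322. 218. 116.  21.]
cursor 0.53 [290. 246.  16.  27.]
rod 0.85 [306. 195.  26.  37.]
rod_grip 0.76 [303. 192.  24.  37.]
rod_grip 0.18 [400. 295. 121.  26.]
scene [ 0.96239235 -0.46263858  0.74238911] [ 0.87486379  0.33384672 -0.12687346 -0.32720458]
jig 0.69 [348. 265. 173. 177.]
jig 0.44 [365. 251.  16.  33.]
strip_end 0.67 [325. 264.  74.  67.]
strip_end 0.32 [446. 167.  44.  67.]
cursor 0.82 [334. 223.  27.  32.]
cursor 0.38 [445. 167.  39.  66.]
rod 0.94 [365. 249.  19.  33.]
cursor_grip 0.82 [329. 222.  17.  30.]
rod_grip 0.62 [360. 250.  28.  35.]
[ 0.15996502 -0.60420006  0.23359097] [9.91638734e-01 1.29045022e-01 1.00780772e-05 5.35196601e-05] 0.0870806597830665
```

View pics/top0.png

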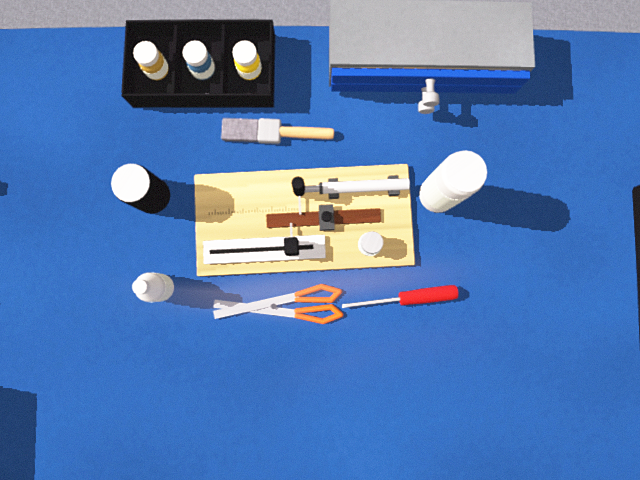

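View pics/scene0.png

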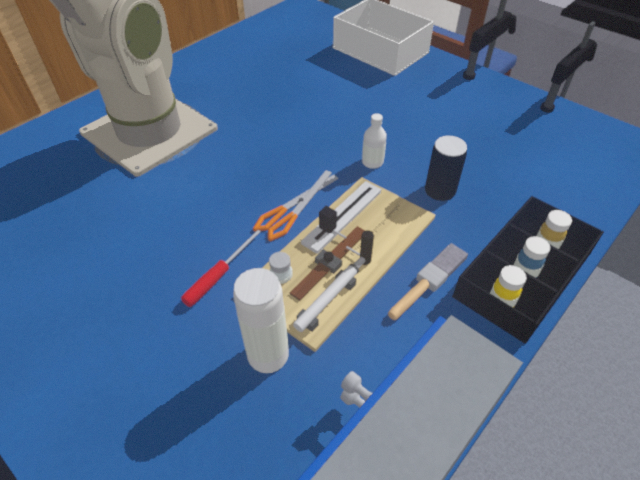

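The top view shows the jig with its pull direction to image-left. The strip's free end is near (267,221), the cursor block near (291,246) with its pointer at (292,230), the rod handle near (298,186), and the jar near (371,243).

Run:
```python
from h import *
c=r.camera("top"); img=c["img"]
hsv=cv2.cvtColor(img,cv2.COLOR_RGB2HSV)
m=cv2.inRange(hsv,(15,50,120),(35,255,255)); m[:160]=0;m[285:]=0;m[:,:185]=0;m[:,425:]=0
k,l,st,_=cv2.connectedComponentsWithStats(m); m=(l==1+np.argmax(st[1:,4])).astype('uint8')
h=cv2.convexHull(np.argwhere(m)[:,::-1].astype(np.int32))
W=at_z(c,h[:,0].astype(float),.012)[:,:2]
b=cv2.minAreaRect(W.astype(np.float32)); print(b); B=cv2.boxPoints(b); print(B)
# jig x is along long side, image-left
L=[(B[1]-B[0]),(B[2]-B[1])]; v=max(L,key=np.linalg.norm).astype(float); v/=np.linalg.norm(v)
left=at_z(c,[[200,220],[400,220]],.012); 
if v@(left[0]-left[1])[:2]<0: v=-v
y=np.array([-v[1],v[0]]); o=np.array(b[0])+.025*v
print("jig",o,"x",v,"yaw",np.arctan2(v[1],v[0]))
T=lambda p:np.c_[(np.array(p)[:,:2]-o)@v,(np.array(p)[:,:2]-o)@y]
print("strip",T(at_z(c,[[267,221]],.018)))
print("ptr c",T(at_z(c,[[292,230]],.025)),"rod top",T(at_z(c,[[298,183]],.089)),"cur top",T(at_z(c,[[291,244]],.0675)))
np.savez("jig.npz",o=o,v=v,y=y)
for t,z in(("strip_end",.018),("cursor_grip",.06),("cursor",.06),("rod_grip",.085)):
    for q in r.outline_of(t,"top")[:1]:
        mm=np.argwhere(q["mask"])[:,::-1].astype(float); J=T(at_z(c,mm,z)); print(t,q["score"],J.min(0),J.max(0))
cr=cv2.resize(img[155:285,190:420],None,fx=3.4,fy=3.4,interpolation=cv2.INTER_CUBIC); save("pics/topcrop.png",cr)
```

```text
((0.583381175994873, 0.012708902359008789), (0.18022456765174866, 0.3795377314090729), 3.2978010177612305)
[[ 0.48250154  0.19697975]
 [ 0.5043347  -0.18192948]
 [ 0.68426085 -0.17156194]
 [ 0.66242766  0.20734729]]
jig [0.58194303 0.0376675 ] x [-0.05752564  0.99834403] yaw 1.628353742878036
strip [[0.0379139 0.0010151]]
ptr c [[-0.00509068  0.01980463]] rod top [[-0.02075638 -0.04872379]] cur top [[-0.00399377  0.0478034 ]]
strip_end 0.57 [-0.15895048 -0.01240918] [0.04001455 0.01187873]
cursor_grip 0.61 [-0.01532906  0.01373486] [0.00997902 0.06574166]
cursor 0.52 [-0.01532906  0.01540594] [0.01133403 0.06574166]
rod_grip 0.63 [-0.0528265  -0.05973004] [-0.01045889 -0.0033864 ]
```

View pics/topcrop.png

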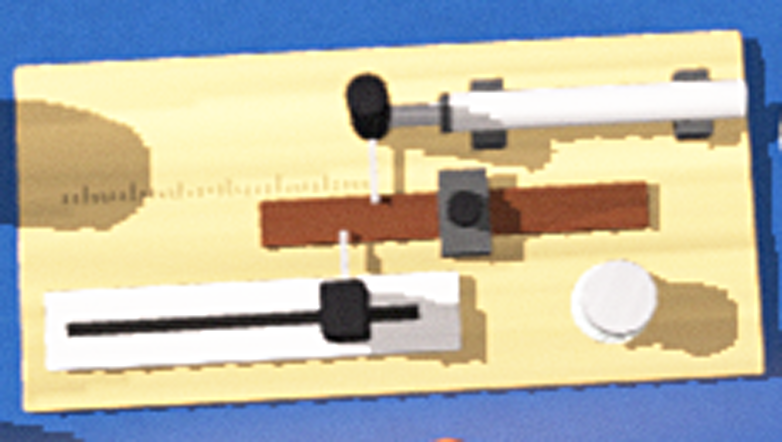

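The crop confirms the layout: strip end at jig x ≈ +39 mm, cursor at ≈ −4.5 mm, handle at ≈ −20 mm. That means the cursor moves about +43 mm and the rod about +60 mm. I'll grip both with the jaws closing along jig x, which makes tool y equal to jig −x. First I turn +0.2 rad and go above the cursor.

```bash
python3 -m pendant '[[0,0,0,0.1],[0,0,0,0.1],[0.02,-0.03,0,0],[0.02,-0.03,0,0],[0.02,-0.03,0,0],[0.02,-0.03,0,0],[0.02,-0.03,0,0],[0.02,-0.03,0,0]]' 1 30
python3 -m pendant '[[0.02,-0.03,0,0],[0.02,-0.03,0,0],[0.02,-0.03,0,0],[0.02,-0.03,0,0],[0.02,-0.03,0,0],[0.02,-0.03,0,0],[0.02,-0.03,0,0],[0.02,-0.03,0,0]]'
python3 -m pendant '[[0.02,-0.03,0,0],[0.02,-0.03,0,0],[0.02,-0.03,0,0],[0.02,-0.03,0,0],[0.02,-0.03,0,0],[0.01,-0.02,0,0],[0,0,0,0]]'
python3 - <<'E'
from h import *
s=r.read_state(); p=s["ee_pos"]; q=R.from_quat(s["eef_rot"]).as_matrix()
J=np.load("jig.npz"); print(p,s["time"],"jig",(p[:2]-J["o"])@J["v"],(p[:2]-J["o"])@J["y"],"tooly.v",q[:2,1]@J["v"],q[:2,1]@J["y"])
c=r.camera("wrist"); save("pics/w1.png",c["img"])
for n,P in(("cur",(-.0045,.05,.0675)),("strip",(.039,0,.018)),("rod",(-.0205,-.05,.089))):
    print(n,proj(c,np.r_[J["o"]+P[0]*J["v"]+P[1]*J["y"],P[2]]))
E
```

```text
time: 1.62
ee_pos: [0.2698, -0.4159, 0.2337]
eef_rot: [1.0, 0.029, 0.0, 0.0]
ft_force: [0.7, 0.6, -0.3]
width: 0.0872
grip_force: 0.0
time: 2.28
ee_pos: [0.4154, -0.1668, 0.2339]
eef_rot: [1.0, 0.029, 0.0, 0.0]
ft_force: [0.7, -1.0, 0.1]
width: 0.0871
grip_force: 0.0
time: 2.87
ee_pos: [0.5157, 0.0133, 0.2337]
eef_rot: [0.999, 0.033, 0.001, -0.001]
ft_force: [-0.7, 0.8, -0.0]
width: 0.0871
grip_force: 0.0
[0.51570893 0.01333533 0.23374675] 2.8667 jig -0.020481718181800775 0.06752414365305325 tooly.v -0.9999645252533711 -0.00805750058779471
cur [[300.39956897 203.56833492]]
strip [[261.11096436 147.26067803]]
rod [[318.23992144  87.71526777]]
```

View pics/w1.png

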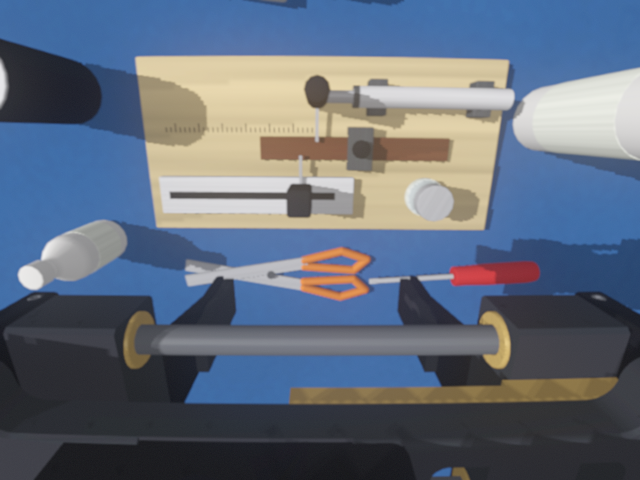

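The wrist view agrees with the map: cursor block at (300,200), strip end at x≈261, handle top at (317,88), all within about 2 px of the predictions. Next I centre over the cursor, descend and grip.

```bash
python3 -m pendant '[[0.0175,-0.016,0.02,0],[0,0,0.035,0],[0,0,0.035,0],[0,0,0.035,0],[0,0,0.025,0],[0,0,0.02,0],[0,0,0.018,0],[0,0,0,0]]' 1 30
python3 - <<'E'
from h import *
s=r.read_state(); p=s["ee_pos"]; J=np.load("jig.npz"); print(p,"jig",(p[:2]-J["o"])@J["v"],(p[:2]-J["o"])@J["y"],s["ft_force"])
E
python3 -m pendant '[[0,0,0,0],[0,0,0,0],[0,0,0,0],[0,0,0,0],[0,0,0,0],[0,0,0,0],[0,0,0,0],[0,0,0,0]]' 0.15 25
python3 - <<'E'
from h import *
s=r.read_state(); p=s["ee_pos"]; J=np.load("jig.npz"); print(p,"jig",(p[:2]-J["o"])@J["v"],(p[:2]-J["o"])@J["y"],s["ft_force"])
E
```

```text
time: 3.58
ee_pos: [0.5287, 0.023, 0.0423]
eef_rot: [1.0, 0.029, -0.003, 0.0]
ft_force: [-0.9, -0.2, -1.0]
width: 0.0871
grip_force: 0.0
[0.52867539 0.0229833  0.04225643] jig -0.011595627359524806 0.05402415310083155 [-0.85894085 -0.24783452 -1.032346  ]
time: 4.25
ee_pos: [0.5312, 0.0247, 0.0457]
eef_rot: [1.0, 0.029, 0.0, 0.0]
ft_force: [0.6, 0.4, 0.7]
width: 0.0421
grip_force: 0.0
[0.53120719 0.02469824 0.04566395] jig -0.010029172633325008 0.05139789137008607 [0.58657042 0.4296189  0.74128076]
```

```bash
python3 -m pendant '[[0.001,-0.005,0,0],[0,0,0,0],[0,0,0,0],[0,0,0,0],[0,0,0,0],[0,0,0,0]]' 0.15 25
python3 - <<'E'
from h import *
s=r.read_state(); p=s["ee_pos"]; J=np.load("jig.npz"); print(p,"jig",(p[:2]-J["o"])@J["v"],(p[:2]-J["o"])@J["y"],s["ft_force"],s["width"])
E
```

```text
time: 4.75
ee_pos: [0.532, 0.03, 0.0456]
eef_rot: [1.0, 0.029, 0.0, -0.0]
ft_force: [-0.5, 1.5, 0.5]
width: 0.0235
grip_force: 25.0
[0.53197053 0.02995829 0.04562263] jig -0.0048217464906107465 0.05033323432545752 [-0.47840933  1.50175192  0.45969899] 0.023476378545620544
```

Gripped at width 23.5 mm, with the cursor at −4.8 mm. I slide it about +44 mm and then measure again.

```bash
python3 -m pendant '[[0,-0.008,0,0],[0,-0.008,0,0],[0,-0.008,0,0],[0,-0.008,0,0],[0,-0.006,0,0],[0,-0.004,0,0],[0,-0.002,0,0],[0,0,0,0]]'
python3 - <<'E'
from h import *
s=r.read_state(); p=s["ee_pos"]; J=np.load("jig.npz"); print(p,"jig",(p[:2]-J["o"])@J["v"],(p[:2]-J["o"])@J["y"],s["ft_force"],s["width"])
c=r.camera("wrist"); 
c2=r.camera("scene")
a=c["img"][0:480]; print(proj(c,[np.r_[J["o"]+.039*J["v"],.018]]),proj(c2,[np.r_[J["o"]+.039*J["v"],.018]]))
u,v=proj(c2,[np.r_[J["o"]+.039*J["v"],.018]])[0].astype(int)
cr=cv2.resize(c2["img"][v-50:v+50,u-65:u+65],(624,480),interpolation=cv2.INTER_CUBIC)
save("pics/w2.png",a); save("pics/s2.png",cr)
E
```

```text
time: 5.42
ee_pos: [0.5294, 0.0747, 0.0456]
eef_rot: [1.0, 0.03, 0.0, -0.0]
ft_force: [1.4, 1.9, 0.6]
width: 0.0239
grip_force: 25.0
[0.52936872 0.07473187 0.0456158 ] jig 0.04002736508880144 0.05035510572521822 [1.44423647 1.88514792 0.64981775] 0.02394838965092129
[[318.98710059 194.5987108 ]] [[361.42254432 228.97533274]]
```

View pics/w2.png

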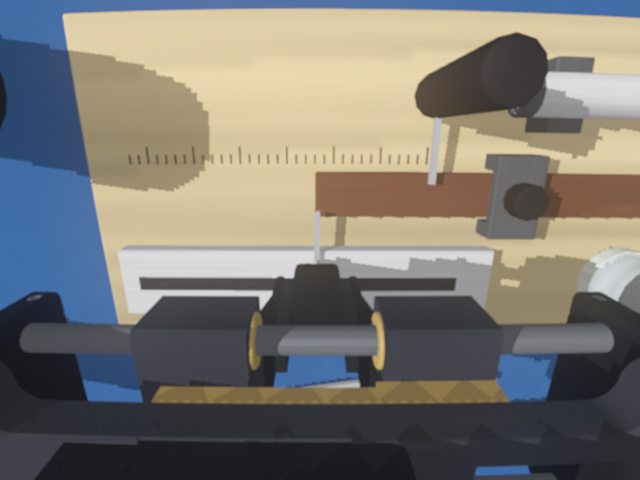

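The pointer is centred at column 317 and the strip's end face at column 316, so they are level to under 1 mm. This puts the strip end at jig x ≈ 0.040. I release, hold and lift.

```bash
python3 -m pendant '[[0,0,0,0],[0,0,0,0],[0,0,0,0],[0,0,0,0],[0,0,0,0],[0,0,0,0],[0,0,0,0],[0,0,0,0]]' 1 25
python3 -m pendant '[[0,0,-0.02,0],[0,0,-0.03,0],[0,0,-0.03,0],[0,0,-0.03,0],[0.02,0.012,0,0],[0.03,0.018,0,0],[0.03,0.018,0,0],[0,0,0,0]]'
python3 -m pendant '[[0,0,0,0],[0,0,0,0]]'
python3 - <<'E'
from h import *
s=r.read_state(); p=s["ee_pos"]; J=np.load("jig.npz"); T=lambda p:((p[:2]-J["o"])@J["v"],(p[:2]-J["o"])@J["y"]); print(p,"jig",T(p),s["width"])
c=r.camera("wrist"); save("pics/w3.png",c["img"])
for n,P in(("cur",(.040,.05,.0675)),("strip",(.040,0,.018)),("rod",(-.0205,-.05,.089))):
    print(n,proj(c,np.r_[J["o"]+P[0]*J["v"]+P[1]*J["y"],P[2]]))
E
```

```text
time: 6.18
ee_pos: [0.5293, 0.0736, 0.0455]
eef_rot: [1.0, 0.029, 0.0, 0.0]
ft_force: [0.7, -0.5, 0.3]
width: 0.0691
grip_force: 0.0
time: 6.85
ee_pos: [0.6159, 0.0253, 0.1546]
eef_rot: [1.0, 0.026, 0.001, 0.001]
ft_force: [-0.7, -0.8, -1.4]
width: 0.0869
grip_force: 0.0
time: 7.02
ee_pos: [0.6115, 0.0312, 0.1552]
eef_rot: [1.0, 0.03, -0.0, -0.0]
ft_force: [-0.2, -0.2, 0.0]
width: 0.087
grip_force: 0.0
[0.6114509  0.03117264 0.15515805] jig (np.float64(-0.008181570250126995), np.float64(-0.02908538349359471)) 0.08703336930474724
cur [[257.79725581 338.55976997]]
strip [[263.89843763 259.92801708]]
rod [[335.28485541 228.30242182]]
```

View pics/w3.png

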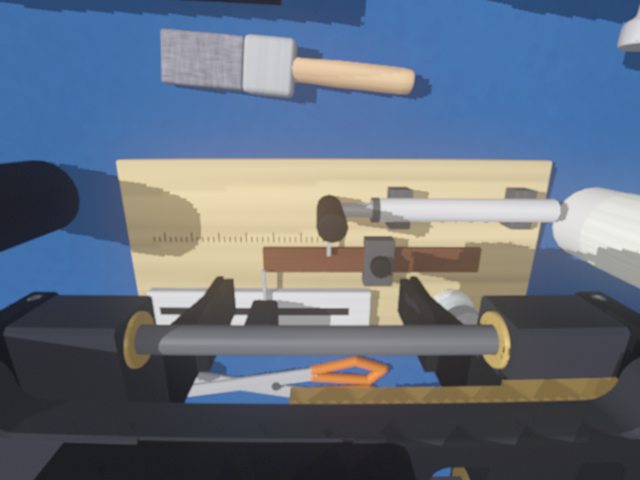

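The cursor pointer at column ~265 is still at the strip end (263). The handle top at (331,221) puts the rod at about −18 mm. I go over the handle and descend.

```bash
python3 -m pendant '[[0.012,0.005,0,0],[0.009,0.005,0,0],[0,0,0,0],[0,0,0.025,0],[0,0,0.025,0],[0,0,0.025,0],[0,0,0.018,0],[0,0,0,0]]' 1 45
python3 -m pendant '[[0,0,0,0],[0,0,0,0]]'
python3 - <<'E'
from h import *
s=r.read_state(); p=s["ee_pos"]; J=np.load("jig.npz"); T=lambda p:((p[:2]-J["o"])@J["v"],(p[:2]-J["o"])@J["y"]); print(p,"jig",T(p),s["width"])
c=r.camera("wrist"); save("pics/w4.png",c["img"])
E
```

```text
time: 7.73
ee_pos: [0.6302, 0.0222, 0.0589]
eef_rot: [1.0, 0.03, -0.003, 0.0]
ft_force: [-0.0, 0.2, -0.5]
width: 0.0868
grip_force: 0.0
time: 7.9
ee_pos: [0.6339, 0.0224, 0.0643]
eef_rot: [1.0, 0.03, 0.001, -0.0]
ft_force: [0.2, 0.7, 0.4]
width: 0.0871
grip_force: 0.0
[0.63392521 0.02236101 0.06426223] jig (np.float64(-0.018271458412695073), np.float64(-0.05101558285352741)) 0.08710382346464371
```

View pics/w4.png

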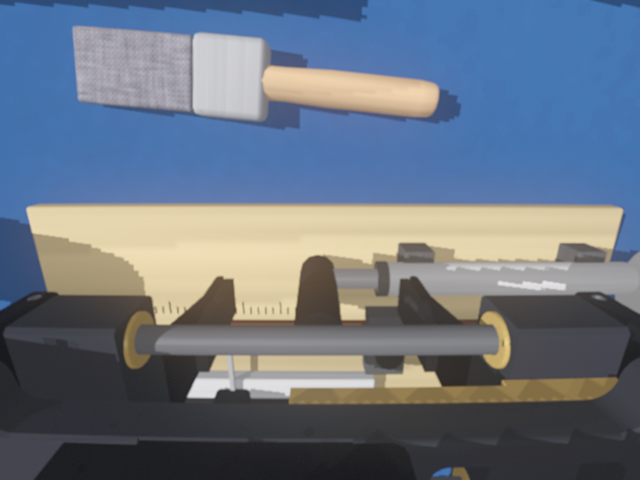

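The handle at columns 300–336 sits centred between the open jaws, so I close and read the position.

```bash
python3 -m pendant '[[0,0,0,0],[0,0,0,0],[0,0,0,0],[0,0,0,0],[0,0,0,0],[0,0,0,0],[0,0,0,0],[0,0,0,0]]' 0.1 45
python3 -m pendant '[[0,0,0,0],[0,0,0,0],[0,0,0,0],[0,0,0,0],[0,0,0,0],[0,0,0,0]]'
python3 - <<'E'
from h import *
s=r.read_state(); p=s["ee_pos"]; J=np.load("jig.npz"); T=lambda p:((p[:2]-J["o"])@J["v"],(p[:2]-J["o"])@J["y"]); print(p,"jig",T(p),s["width"],s["ft_force"])
E
```

```text
time: 8.62
ee_pos: [0.6335, 0.0217, 0.0625]
eef_rot: [1.0, 0.029, -0.0, 0.0]
ft_force: [-0.2, 0.3, -0.2]
width: 0.0419
grip_force: 0.0
time: 9.12
ee_pos: [0.6335, 0.0218, 0.0625]
eef_rot: [1.0, 0.029, 0.0, -0.0]
ft_force: [0.5, 0.4, -0.2]
width: 0.021
grip_force: 45.1
[0.6335086  0.02176315 0.06254408] jig (np.float64(-0.018844360790634923), np.float64(-0.05056526391797918)) 0.02099223582007704 [ 0.46166323  0.40144144 -0.16526017]
```

Gripped at width 21 mm, with the rod at −18.8 mm. I pull it about 59 mm.

```bash
python3 -m pendant '[[0,-0.01,0,0],[0,-0.01,0,0],[0,-0.01,0,0],[0,-0.01,0,0],[0,-0.01,0,0],[0,-0.006,0,0],[0,-0.003,0,0],[0,0,0,0]]'
python3 -m pendant '[[0,0,0,0],[0,0,0,0],[0,0,0,0]]'
python3 - <<'E'
from h import *
s=r.read_state(); p=s["ee_pos"]; J=np.load("jig.npz"); T=lambda p:((p[:2]-J["o"])@J["v"],(p[:2]-J["o"])@J["y"]); print(p,"jig",T(p),s["width"],s["ft_force"],s["grip_force"])
c=r.camera("wrist"); c2=r.camera("scene")
u,v=proj(c2,[np.r_[J["o"]+.040*J["v"],.018]])[0].astype(int)
cr=cv2.resize(c2["img"][v-40:v+40,u-53:u+53],(400,300),interpolation=cv2.INTER_CUBIC)
save("pics/w5.png",np.hstack([cv2.resize(c["img"],(400,300),interpolation=cv2.INTER_AREA),cr]))
crw=cv2.resize(c["img"][250:450,180:450],None,fx=2.9,fy=2.9,interpolation=cv2.INTER_CUBIC); save("pics/w5c.png",crw)
E
```

```text
time: 9.78
ee_pos: [0.6302, 0.0791, 0.0625]
eef_rot: [1.0, 0.029, -0.0, 0.001]
ft_force: [-0.3, -7.2, 1.8]
width: 0.0208
grip_force: 45.1
time: 10.03
ee_pos: [0.6302, 0.0781, 0.0625]
eef_rot: [1.0, 0.028, -0.0, 0.002]
ft_force: [-1.0, -6.8, 2.3]
width: 0.021
grip_force: 45.1
[0.63023332 0.07805173 0.06249891] jig (np.float64(0.03753942001708714), np.float64(-0.05053344806356559)) 0.020977075021042985 [-0.9697212  -6.79908864  2.28189755] 45.139557018410414
```

View pics/w5.png

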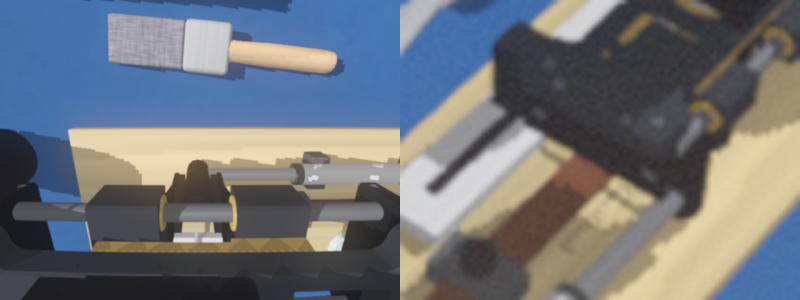

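View pics/w5c.png

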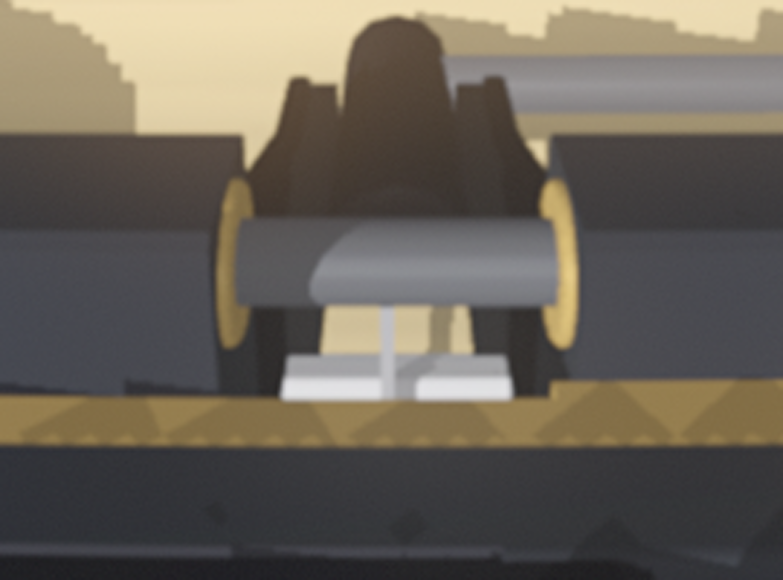

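The narrow steel pointer at crop column 387 is the cursor's, in front of its track, and the handle centre is at about 393. The rod is ~2 mm short because the arm sags under the spring, so I nudge it +2 mm and check.

```bash
python3 -m pendant '[[0,-0.002,0,0],[0,0,0,0],[0,0,0,0],[0,0,0,0],[0,0,0,0],[0,0,0,0]]'
python3 - <<'E'
from h import *
s=r.read_state(); p=s["ee_pos"]; J=np.load("jig.npz"); T=lambda p:((p[:2]-J["o"])@J["v"],(p[:2]-J["o"])@J["y"]); print("jig",T(p),s["width"],s["ft_force"],s["grip_force"],np.abs(s["joint_vel"]).max())
c=r.camera("wrist")
print(proj(c,[np.r_[J["o"]+x*J["v"]+.022*J["y"],.0275] for x in(.035,.040,.045)]))
g=c["img"][362:384,285:340].mean(2); save("pics/w6.png",cv2.resize(c["img"][250:450,180:450],None,fx=2.9,fy=2.9,interpolation=cv2.INTER_CUBIC))
E
```

```text
time: 10.63
ee_pos: [0.6301, 0.08, 0.0625]
eef_rot: [1.0, 0.028, -0.0, 0.002]
ft_force: [-0.8, -7.1, 1.9]
width: 0.0206
grip_force: 45.1
jig (np.float64(0.03948484596825387), np.float64(-0.0505478568698929)) 0.020578967525594606 [-0.76651475 -7.12378716  1.87246244] 45.14993957709521 0.002522769782583501
[[323.36528389 376.14652629]
 [315.85893464 376.17177537]
 [308.35162996 376.19203181]]
```

View pics/w6.png

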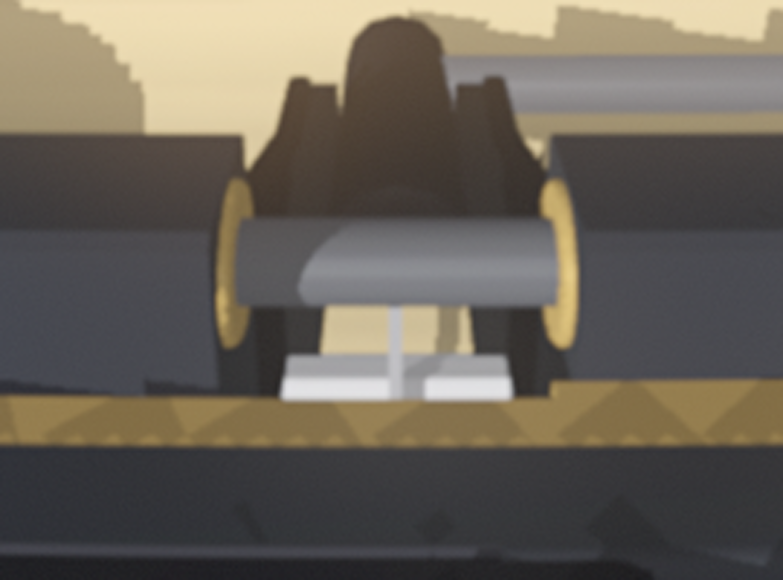

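The cursor pointer at crop column 396 now lines up with the handle axis at 395. The rod is still and held with 45 N, so I hand in.

```bash
python3 -c "
from bench import r
print(r.close_job())"
```

```text
the job is handed in; nothing more can be done
None
```

I handed the job in: the cursor's pointer sits within about 1–2 mm of the strip's free end, and the rod is held level with it at 45 N grip and still, but the hand-in returned no verdict.

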